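# Index the job turntable and change over the selector keys

## Robot

A 6-joint arm with a two-finger parallel gripper is mounted at the origin on a cart in front of the work surface, level with it; the furniture and walls round the work are solid. World frame = base frame: x ahead of the robot, y to its left, z up, the work surface at z = 0. Lengths are in mm, angles in degrees, forces in N, time in s.
With the tool pointing down it reaches from about 250 to 775 mm from the base axis. Payload 8.9 kg.
Tool frame: the origin (TCP) lies midway between the tips of the shut fingers; the grasp point (between the pads) lies 19 mm behind it; x points along the fingers, z is the direction in which the jaws open and shut, and the axes are right-handed (so a half turn about x gives the same grasp; the last joint's range is limited). The gripper opens to 85 mm and grips with 20 to 120 N. Pads are 22 mm wide; open, the fingers measure 114 mm over their backs; the gripper's body (76 mm by 85 mm) begins 54 mm behind the grasp point. The pads swing forward as they close: fully open they stand 13 mm farther back than shut.
Start: joints at [-74.101, 16.656, -8.789, 64.555, 0, 82.019], TCP at [212.541, -480.052, 231.305] pointing down, gripper open.
Joint ranges: [-144.48, 144.48], [-52.06, 99.96], [-74.48, 78.29], [-112.23, 115.85], [-86.99, 84.42], [-180, 180]. Speed limits (degrees/s): [127.2, 127.2, 159.86, 180, 180, 180].

## Interface

Orientations are given as a 3x3 rotation matrix whose columns are the frame's x, y, z axes.
In Python, from bench import robot, eyes, hand_in, nets gives the robot as it stands.
- The arm moves only by the shell command python3 -m creep 'ROWS' [OPENING] [FORCE]. ROWS is JSON, a list of rows, each a list of 6 numbers: the shift along the world's x, y, z in mm, then the turn, a rotation vector about the world's x, y, z in degrees. In form: [[tx, ty, tz, wx, wy, wz], ...]. A call has 1 to 20 rows; each row is the pose to reach, as a shift and turn from the pose measured when the call began; what a row does not reach only later rows make up. A row lasts 1/12 s, in which the tool goes at most 41.7 mm and 7.16 degrees, less where a joint would pass 70% of its speed; a pose out of reach is approached as far as the arm can. A call with a gripper value outside its range is refused whole. OPENING is the closure, from -1 (fully open) to 1 (shut), so that 0 is half open, set as the call begins (- or left out, the last holds). The fingers move at their own pace and stop on an object; FORCE is the grip in N (left out, the last holds). Time passes only in rows, so rows that repeat a pose let the fingers close. It gives the time, the measured TCP pose, the force and the opening at its end, in the units of the state.
- robot.state(): the state, without advancing time (a new reading comes with each control period).
- eyes.snapshot(name): name is "scene" or "top" or "wrist"; returns the picture (400x640x3 uint8, red, green, blue); there is no depth.
- eyes.get_calibration(name): a dict with "mtx" (3x3 intrinsics, pixels), "distortion" ([k1, k2, p1, p2, k3] as OpenCV has them; the pictures are not rectified), "view" (4x4, takes a point from world to camera coordinates); the wrist camera has in their place "T_tool_cam" (4x4, takes a point from camera to tool coordinates, whose origin is the TCP and whose axes are the tool frame's). Camera axes: x right, y down, z forward; pixel columns grow to the right and rows downward; lengths in mm; the calibration is good to about 2 mm. A picture is of the moment at which its call begins: read the wrist's pose just before it. get_calibration takes no time and is no camera call.
- hand_in(): hands the job in, once; it reports no verdict.
Trained networks look in the newest picture that a camera, given by its name, has taken for a name from the list of things; names that differ only in an ending like _2 or _b are one class to them, and where a whole thing is asked for, a point or a joint stands for the part that bears it (a point fixed in the world has none). Each returns a list of dicts, best first, with "conf" (0 to 1); they miss things now and then, are a little off and sometimes report something else, mostly with a low value. They report only what shows in the picture. A call takes as long as a camera call.
- nets.outline_of(name, camera): "region" (400x640 bool, what is visible of it).
- nets.place_of(name, camera): "location" ([x, y, z] in mm, in world coordinates, good to about 4 mm: a listed point, or the origin of a listed thing).
The state is a dict: "t": time; "qpos": joint angles; "dq": joint speeds; "effort": joint torques, N m; "tcp_pos": TCP position; "ee_rot": TCP orientation; "force": force on the tool from outside, world axes, zero at the start; "ft_torque": the same for the moment, N m; "finger_gap": finger opening in mm.
Only numpy, scipy, OpenCV 4.12 (cv2) and the standard library are available. Lean on these libraries where they do the work, as an engineer would, in place of code of your own. Each camera call takes 0.05 s, during which the arm holds its last target.

## Task

Set the gauging corner up for the next job: push the turntable round by one position, anticlockwise seen from above, so that the mortice key takes the padlock's place at the pointer and the table rests in its detent. Then press the round key on the selector box fully down so that it latches and the bar-shaped key pops up; at the end only the round key is down. Leave the green tin and the loose lock cylinder behind the work where they are.

Things in the scene. Friction and masses are not known exactly. Their poses are not given: they have to be found in the camera images.
- table_base: Fixed round grey drum of the turntable, 216 mm diameter; origin at the centre of its underside on the bench, on the turning axis. Its -x side (toward the robot, give or take its yaw) carries the fixed pointer: a 22 x 20 mm grey post, 115 mm from the axis, with a small steel arrow point (top 49 mm above the bench) at the disc's rim. On the +x side is the detent housing.
- turntable (a joint): Angle (rad) of the disc about the vertical axis; grows anticlockwise seen from above; 0 at the start; six sprung detents 1.047 rad (60 degrees) apart, no end stops. Let go before half way (0.52 rad) it springs back; past half way it snaps on into the next detent by itself. About 3 to 4 N sideways on a drive peg turns it.
- disc_top (a point): Centre of the top of the aluminium disc (204 mm diameter), 42 mm above the bench. It turns with the disc. Six upright steel drive pegs, 12 mm diameter, stand on the disc 86 mm from its axis and end 77 mm above the bench; at joint value q they are at q + 30, 90, 150, 210, 270, 330 degrees, anticlockwise from the +x axis of table_base.
- padlock_mid (a point): Middle of the brass padlock (63 x 42 x 19 mm) held fast in a nest on the disc, at the pointer (180 degrees from the +x axis of table_base) at the start. The other nests, half way between the pegs: mortice key at 120, lock cylinder at 0, toothed cutter wheel at 240, empty at 60 and 300 degrees. All jobs are fixed to the disc, tops no more than 63 mm above the bench.
- mortice_mid (a point): Middle of the brass mortice key (84 x 31 x 11 mm, ring bow) that is held fast in a nest on the disc, 54 mm from the disc's axis; at the start it is the neighbour of the padlock, on the left of the pointer seen from the robot. The tall fixed key machine stands on the bench from about y = 0.22 leftward: keep wrists clear of it.
- selector_box: Fixed grey box with a dark steel top panel, 92 mm (x) by 164 mm (y), panel 54 mm above the bench; origin at the centre of its underside. Four white plastic keys stand in a row along its y axis, 34 mm apart at y = +51, +17, -17, -51 mm, x = 0; which cap is in which place varies. They are interlocked: pressing one key fully down makes the key that was down pop up, and the pressed key stays down when let go.
- key_round (a joint): Downward travel (m) of the key with the round cap, a flat-topped disc of 24 mm diameter: 0 up, about 0.010 latched down, 0.0125 at the bottom stop. It is up at the start. A press needs 3 to 6 N, more only at the stop, and must go past 0.0110 to latch.
- cap_round (a point): Centre of the top face of the round cap (24 mm above the panel when up, 14 mm when latched); it moves with the key.
- key_square (a joint): Downward travel (m) of the key with the square cap, 24 x 24 mm: 0 up, about 0.010 latched down, 0.0125 at the bottom stop. It is up at the start. A press needs 3 to 6 N, more only at the stop, and must go past 0.0110 to latch.
- cap_square (a point): Centre of the top face of the square cap (24 mm above the panel when up, 14 mm when latched); it moves with the key.
- key_bar (a joint): Downward travel (m) of the key with the narrow oblong bar cap, 36 mm across the row by 11 mm along the row: 0 up, about 0.010 latched down, 0.0125 at the bottom stop. It is latched down at the start. A press needs 3 to 6 N, more only at the stop, and must go past 0.0110 to latch.
- cap_bar (a point): Centre of the top face of the narrow oblong bar cap (24 mm above the panel when up, 14 mm when latched); it moves with the key.
- key_cross (a joint): Downward travel (m) of the key with the cap shaped like a plus sign, 34 mm across the row by 25 mm along it, arms 9 mm wide: 0 up, about 0.010 latched down, 0.0125 at the bottom stop. It is up at the start. A press needs 3 to 6 N, more only at the stop, and must go past 0.0110 to latch.
- cap_cross (a point): Centre of the top face of the cap shaped like a plus sign (24 mm above the panel when up, 14 mm when latched); it moves with the key.
- rouge_tin: Loose green tin with a metal lid, 51 mm diameter, 60 mm high, behind the selector box; origin at the centre of its underside. A bystander.
- lock_cylinder: Loose brass lock cylinder, 68 x 32 x 17 mm, lying on the bench behind, between turntable and selector box (not the one on the disc); origin at the centre of its underside. A bystander.

How it is judged:
By the outcome, as a careful person would: the job done as asked, in the order asked, and still so for the second after the job is handed in, with the robot touching nothing.
It also fails if it takes over 38 s, if anything falls off the work surface, if the arm or the gripper's body presses on something with over 40 N, if the wrist force passes 120 N, or if a joint passes its speed limit or range.

## Working session

There is one attempt and no reset: what is moved stays moved. The work goes in short steps, Python scripts to look and compute and a shell command to move; the robot and the scene stay as the last step left them, time stands still between calls to the robot, and variables do not carry over. Pictures are saved under pics/ and viewed, and the job is handed in when it is done.

```bash
ls; mkdir -p pics
python3 - <<'E'
from bench import robot, eyes, nets
import cv2, numpy as np
s=robot.state(); print(s['t'],s['tcp_pos'],s['ee_rot'],s['finger_gap'],s['force'])
for c in ['scene','top']:
    im=eyes.snapshot(c); cv2.imwrite(f'pics/{c}0.png',im[:,:,::-1])
for c,n in [('top',['table_base','disc_top','padlock_mid','mortice_mid','selector_box','cap_round','cap_bar','cap_square','cap_cross','rouge_tin','lock_cylinder']),('scene',['table_base','disc_top','selector_box','cap_round','cap_bar'])]:
    for k in n:
        r=nets.place_of(k,c); print(c,k,[(np.round(q['location'],1).tolist(),round(q['conf'],2)) for q in r[:2]])
print(robot.state()['t'])
E
```

```text
pics
0.0 [ 212.41930624 -479.62440358  230.73513835] [[-3.57122113e-04  9.14398007e-01  4.04816202e-01]
 [ 1.28934927e-03  4.04816312e-01 -9.14397119e-01]
 [-9.99999105e-01  1.95398043e-04 -1.32354726e-03]] 85.60448374055812 [ 0.12569522 -0.28489731 -0.23060776]
top table_base [([528.6, 24.6, 1.9], 0.57), ([667.5, -243.9, -0.2], 0.47)]
top disc_top [([538.6, 23.5, 43.9], 0.88), ([476.0, -258.4, 82.7], 0.6)]
top padlock_mid [([467.3, 21.1, 54.2], 0.97), ([666.3, -244.7, -2.2], 0.37)]
top mortice_mid [([503.6, 72.5, 47.8], 0.82), ([528.1, 29.1, 1.4], 0.45)]
top selector_box [([472.8, -242.7, -1.5], 0.57)]
top cap_round [([532.8, 22.4, 43.0], 0.47), ([475.2, -258.8, 82.7], 0.46)]
top cap_bar [([475.8, -292.6, 69.8], 0.64)]
top cap_square [([471.6, -221.4, 81.6], 0.45)]
top cap_cross [([467.4, -187.0, 79.8], 0.54)]
top rouge_tin [([670.6, -243.2, -1.6], 0.67)]
top lock_cylinder [([670.7, -135.2, 1.7], 0.85), ([474.5, -291.9, 68.6], 0.33)]
scene table_base [([530.1, 25.1, 1.1], 0.77), ([666.6, -126.6, 2.7], 0.36)]
scene disc_top [([537.1, 27.6, 44.1], 0.65), ([665.2, -131.2, -1.0], 0.4)]
scene selector_box [([470.6, -242.5, 0.8], 0.82)]
scene cap_round [([470.8, -258.4, 79.0], 0.55)]
scene cap_bar [([476.1, -293.5, 68.0], 0.48)]
0.9
```

View pics/top0.png

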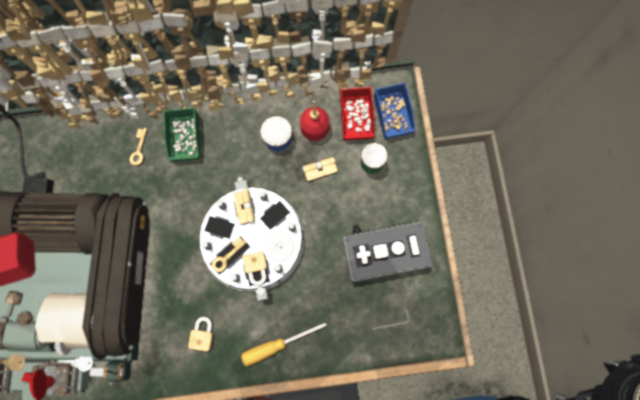

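View pics/scene0.png

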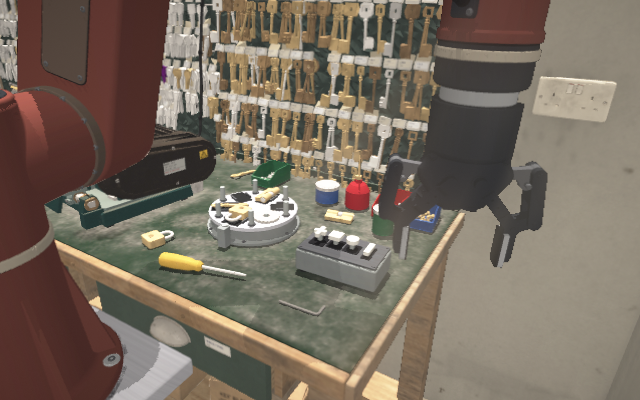

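The top view shows the turntable centred near (251,238) with its pointer at (262,293). The selector caps, left to right, are cross (364,254), square (381,251), round (398,248) and bar (414,245). Next I'll fit the model precisely.

```bash
cat > h.py <<'E'
import numpy as np, cv2
from bench import eyes
def proj(c,P):
    k=eyes.get_calibration(c); V=np.array(k['view'])
    rv=cv2.Rodrigues(V[:3,:3])[0]
    return cv2.projectPoints(np.array(P,float).reshape(-1,1,3),rv,V[:3,3],np.array(k['mtx']),np.array(k['distortion']))[0].reshape(-1,2)
def ray(c,uv,z):
    k=eyes.get_calibration(c); V=np.array(k['view'])
    n=cv2.undistortPoints(np.array([[uv]],float),np.array(k['mtx']),np.array(k['distortion']))[0,0]
    d=V[:3,:3].T@np.array([n[0],n[1],1]); o=-V[:3,:3].T@V[:3,3]
    return o+d*(z-o[2])/d[2]
def pegs(cx,cy,yaw,q=0,z=77):
    a=np.radians(np.arange(30,360,60)+yaw+q)
    return np.c_[cx+86*np.cos(a),cy+86*np.sin(a),np.full(6,z)]
E
python3 - <<'E'
from h import *
print('pointer',ray('top',(262,291),49), 'centre', ray('top',(251,238),42))
for c,uv,z in [('top',(398,247.5),78),('top',(414,245),68),('top',(364,254),78)]: print(ray(c,uv,z))
im=cv2.imread('pics/top0.png'); S=5
cr=cv2.resize(im[175:305,190:310],None,fx=S,fy=S,interpolation=cv2.INTER_CUBIC)[:, :]
cv2.imwrite('pics/crop0.png',cr[:600])
cr=cv2.resize(im[210:290,340:440],None,fx=6,fy=6,interpolation=cv2.INTER_CUBIC); cv2.imwrite('pics/crop1.png',cr)
im=cv2.imread('pics/scene0.png');cr=cv2.resize(im[160:300,190:400],None,fx=3.8,fy=3.8,interpolation=cv2.INTER_CUBIC); cv2.imwrite('pics/crop2.png',cr)
E
```

```text
pointer [423.1112974   13.86974883  49.        ] centre [530.53917199  25.09563605  42.        ]
[ 469.59432755 -258.43613762   78.        ]
[ 471.18815447 -291.75455133   68.        ]
[ 465.85604743 -191.59575012   78.        ]
```

View pics/crop0.png

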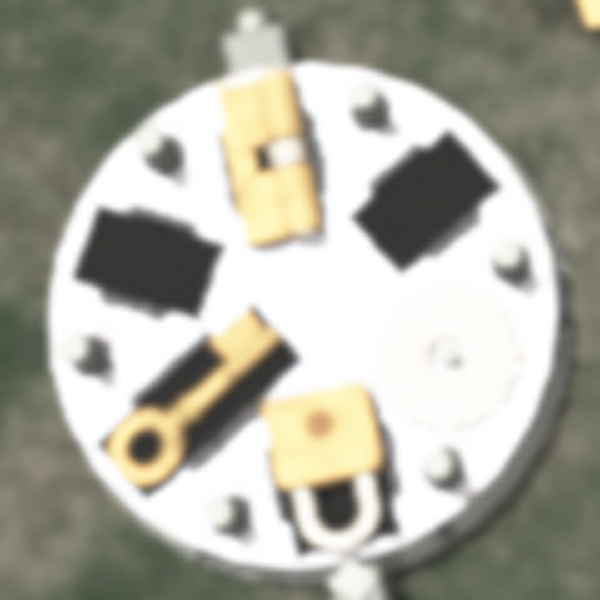

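View pics/crop1.png

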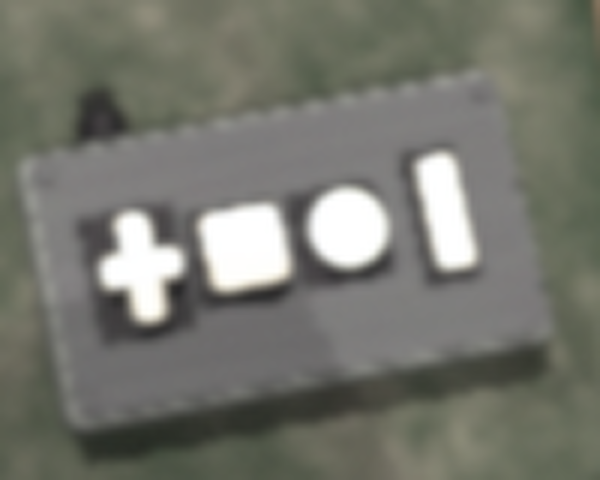

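View pics/crop2.png

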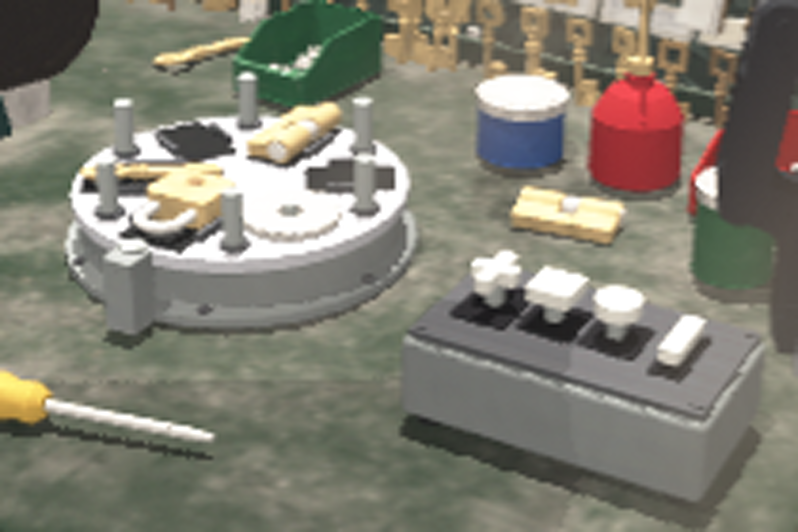

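The crops show the peg tops at crop px (371,102), (160,143), (89,347), (232,507), (447,458) and (513,255). I'll fit the centre and yaw from these.

Run:
```python
from h import *
from scipy.optimize import least_squares
px=np.array([(371,102),(160,143),(89,347),(232,507),(447,458),(513,255)],float)
uv=(px-2)/5+[190,175]
w=np.array([ray('top',p,77) for p in uv]); print(w.round(1))
def f(p):
    P=pegs(*p); 
    # order: right-up in image(=+x,-y) is angle -30..=330
    return (P[[5,0,1,2,3,4],:2]-w[:,:2]).ravel()
r=least_squares(f,[530,25,6]); print(r.x,r.fun.round(1))
P=pegs(*r.x); print(P.round(1))
cx,cy,yaw=r.x
print('q=60',pegs(cx,cy,yaw,60).round(0))
a=np.radians(yaw+180);print('ptr',cx+115*np.cos(a),cy+115*np.sin(a))
```

```text
[[607.  -13.1  77. ]
 [601.6  71.1  77. ]
 [525.  105.9  77. ]
 [456.6  57.   77. ]
 [464.3 -26.7  77. ]
 [539.  -61.3  77. ]]
[532.2279559   22.17838968   5.09404773] [ 3.3 -1.   1.   0.5 -0.4  1.9 -2.3  1.4 -2.4 -0.6  0.8 -2.2]
[[602.6  71.6  77. ]
 [524.6 107.8  77. ]
 [454.2  58.4  77. ]
 [461.9 -27.3  77. ]
 [539.9 -63.5  77. ]
 [610.2 -14.   77. ]]
q=60 [[525. 108.  77.]
 [454.  58.  77.]
 [462. -27.  77.]
 [540. -63.  77.]
 [610. -14.  77.]
 [603.  72.  77.]]
ptr 417.6821719765162 11.967445262564416
```

```bash
python3 -m creep '[[40,50,0,0,0,0],[60,80,0,0,0,0],[90,120,0,0,0,0],[120,160,0,0,0,0],[145,195,-10,0,0,0],[170,230,-20,0,0,0],[195,265,-30,0,0,0],[220,300,-45,0,0,0],[245,335,-60,0,0,0],[270,370,-75,0,0,0],[290,395,-90,0,0,0],[296,403,-105,0,0,0],[296,403,-110,0,0,0],[296,403,-110,0,0,0],[296,403,-110,0,0,0]]' 1
python3 - <<'E'
from h import *
from bench import robot
s=robot.state();print(s['tcp_pos'],s['finger_gap'],s['force'],s['t'])
im=eyes.snapshot('wrist');cv2.imwrite('pics/w1.png',im[:,:,::-1])
im=eyes.snapshot('scene');cv2.imwrite('pics/s1.png',im[:,:,::-1])
k=eyes.get_calibration('wrist');T=np.array(k['T_tool_cam']);R=np.array(s['ee_rot'])
P=pegs(532.2,22.2,5.1)
pc=(np.linalg.inv(T)@np.c_[ (P-s['tcp_pos'])@R, np.ones(6)].T)[:3].T
print(R.round(3))
for p,c in zip(P,pc):
    if c[2]>0: print(p.round(0),cv2.projectPoints(c.reshape(1,1,3),np.zeros(3),np.zeros(3),np.array(k['mtx']),np.array(k['distortion']))[0].ravel().round(0))
E
```

```text
t: 2.15
tcp_pos: [508.2, -76.1, 120.5]
ee_rot: [[-0.002, 0.914, 0.407], [0.0, 0.407, -0.914], [-1.0, -0.002, -0.001]]
force: [0.4, -0.5, 0.6]
finger_gap: 0.1
[508.16449091 -76.09700379 120.51994213] 0.08416501512168013 [ 0.36505391 -0.5428879   0.60889864] 2.15
[[-0.002  0.914  0.407]
 [ 0.     0.407 -0.914]
 [-1.    -0.002 -0.001]]
[603.  72.  77.] [142. -28.]
[525. 108.  77.] [50. 85.]
[454.  58.  77.] [109. 219.]
[462. -27.  77.] [233. 255.]
[540. -63.  77.] [324. 178.]
[610. -14.  77.] [295.  32.]
```

View pics/w1.png

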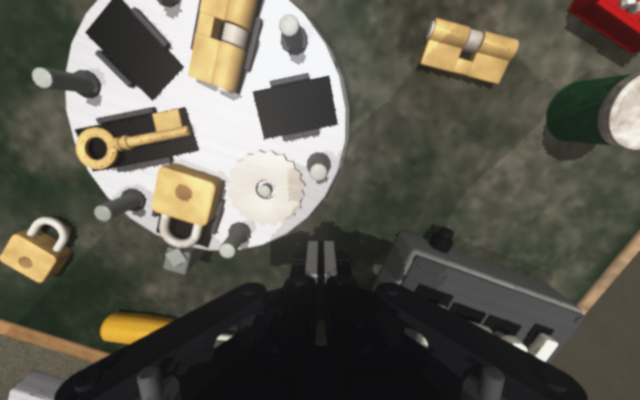

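View pics/s1.png

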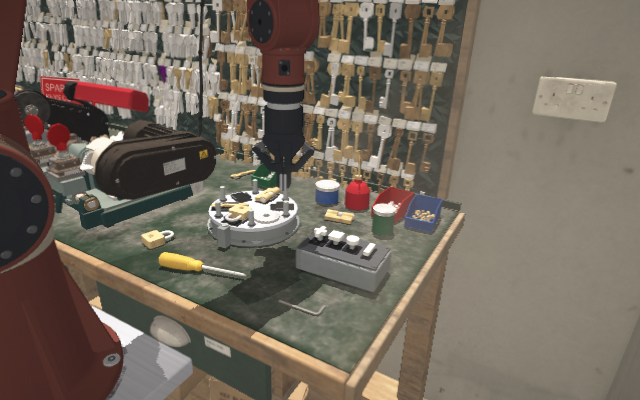

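The wrist picture shows the peg to push at (319,173) and the closed fingertips at (320,245), about 3 mm from my prediction. The disc centre comes out near (533.5,24.5). Next I'll lower beside that peg.

```bash
python3 -m creep '[[0,0,-25,0,0,0],[0,0,-45,0,0,0],[0,0,-55,0,0,0],[0,0,-55,0,0,0],[0,0,-55,0,0,0]]'
```

```text
t: 2.67
tcp_pos: [508.4, -78.3, 67.4]
ee_rot: [[0.0, 0.915, 0.404], [-0.0, 0.404, -0.915], [-1.0, 0.0, 0.001]]
force: [0.6, 0.6, 1.0]
finger_gap: -0.1
```

```bash
python3 -m creep '[[9,5,-1,0,0,0],[17,10,-1.5,0,0,0],[21,10.5,-2,0,0,0],[24.5,11.5,-2,0,0,0],[28,12,-2,0,0,0],[32,13,-2,0,0,0],[35.5,14,-2,0,0,0],[39,15,-2,0,0,0],[42.5,16.5,-2,0,0,0],[46,18,-2,0,0,0],[49.5,20,-2,0,0,0],[53,21.5,-2,0,0,0],[56,23.5,-2,0,0,0],[59,25.5,-2,0,0,0]]'
python3 - <<'E'
from h import *
im=eyes.snapshot('wrist');cv2.imwrite('pics/w2.png',im[:,:,::-1])
im=eyes.snapshot('scene');cv2.imwrite('pics/s2.png',cv2.resize(im[160:300,190:400,::-1],None,fx=3.8,fy=3.8))
E
```

```text
t: 3.83
tcp_pos: [568.0, -52.5, 65.5]
ee_rot: [[0.001, 0.915, 0.404], [-0.0, 0.404, -0.915], [-1.0, 0.001, 0.001]]
force: [-0.6, -1.7, 0.5]
finger_gap: 0.1
```

View pics/w2.png

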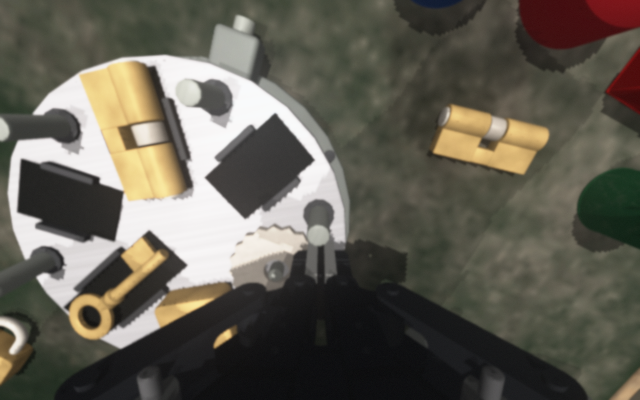

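View pics/s2.png

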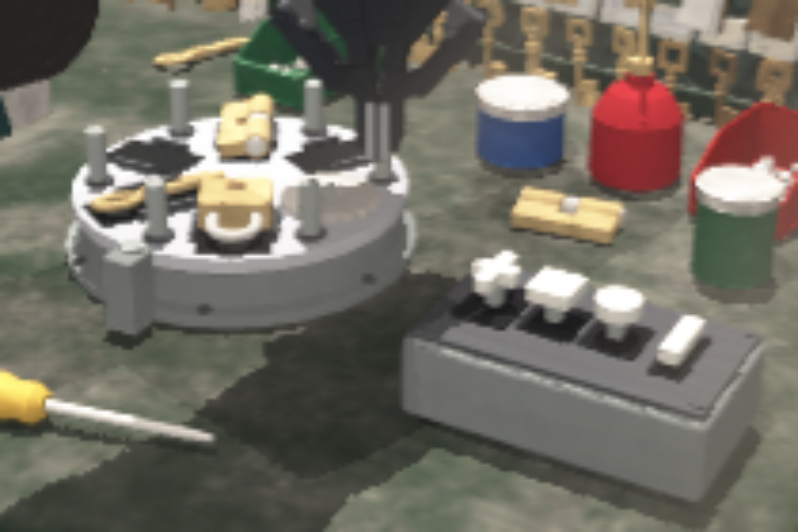

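The disc has turned about 25–30°, and the fingers are against the peg at (318,235). I'll keep following the arc.

```bash
python3 -m creep '[[3,2,0,0,0,0],[6,4.5,0,0,0,0],[8.5,7,0,0,0,0],[11,9.5,0,0,0,0],[13.5,12,0,0,0,0],[16,15,0,0,0,0],[18,18,0,0,0,0],[20,20.5,0,0,0,0],[20,20.5,0,0,0,0],[20,20.5,0,0,0,0],[20,20.5,0,0,0,0]]'
python3 - <<'E'
from h import *
im=eyes.snapshot('wrist');cv2.imwrite('pics/w3.png',im[:,:,::-1])
im=eyes.snapshot('scene');cv2.imwrite('pics/s3.png',cv2.resize(im[160:300,190:400,::-1],None,fx=3.8,fy=3.8))
E
```

```text
t: 4.85
tcp_pos: [588.3, -31.6, 65.6]
ee_rot: [[0.001, 0.915, 0.404], [0.0, 0.404, -0.915], [-1.0, 0.001, 0.0]]
force: [-0.4, 0.4, -0.1]
finger_gap: 0.1
```

View pics/w3.png

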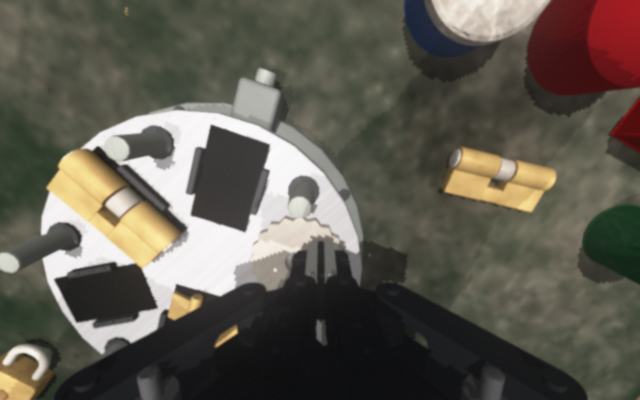

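View pics/s3.png

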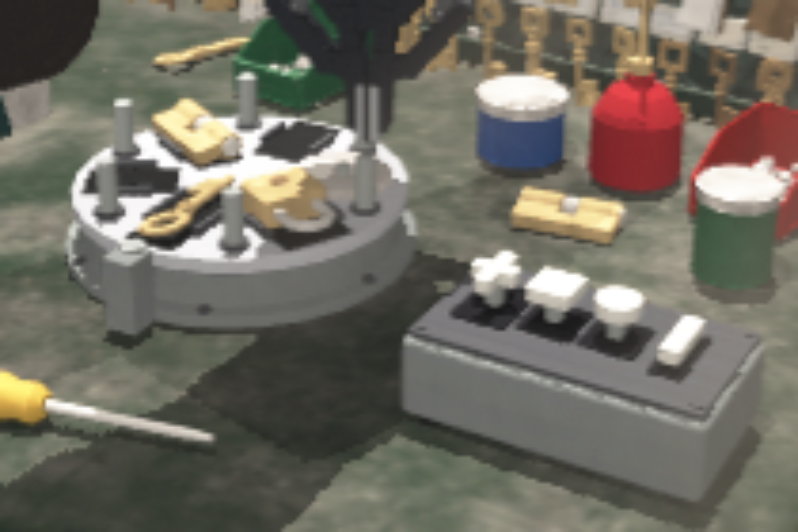

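It snapped: the mortice key is now at the pointer and the pegs are back at their detent positions. I'll lift clear and go above the round key.

```bash
python3 -m creep '[[0,0,30,0,0,0],[0,0,60,0,0,0],[-10,-20,70,0,0,0],[-25,-50,70,0,0,0],[-45,-85,70,0,0,0],[-60,-120,70,0,0,0],[-77,-155,70,0,0,0],[-95,-185,65,0,0,0],[-107,-210,60,0,0,0],[-115,-223,55,0,0,0],[-117,-227,50,0,0,0],[-117,-227,50,0,0,0],[-117,-227,50,0,0,0]]'
python3 - <<'E'
from h import *
from bench import robot,nets
s=robot.state();print(s['t'],s['tcp_pos'])
im=eyes.snapshot('wrist');cv2.imwrite('pics/w4.png',im[:,:,::-1])
im=eyes.snapshot('scene');cv2.imwrite('pics/s4.png',im[:,:,::-1])
k=eyes.get_calibration('wrist');T=np.array(k['T_tool_cam']);R=np.array(s['ee_rot'])
P=np.array([[471.5,-258.5,78],[471.5,-258.5,78]])
pc=(np.linalg.inv(T)@np.c_[ (P-s['tcp_pos'])@R, np.ones(2)].T)[:3].T
print(cv2.projectPoints(pc[0].reshape(1,1,3),np.zeros(3),np.zeros(3),np.array(k['mtx']),np.array(k['distortion']))[0].ravel())
for n in ['cap_round','cap_square']: print(n,[(q['location'],q['conf']) for q in nets.place_of(n,'wrist')[:2]])
E
```

```text
t: 6.03
tcp_pos: [471.3, -258.2, 115.5]
ee_rot: [[0.001, 0.915, 0.404], [0.001, 0.404, -0.915], [-1.0, 0.002, -0.0]]
force: [0.6, 0.6, -0.3]
finger_gap: -0.2
6.0333 [ 471.27823569 -258.22466792  115.45352337]
[321.98114676 229.23003361]
cap_round [([470.7, -258.3, 75.9], 0.93)]
cap_square [([471.2, -224.7, 76.5], 0.91)]
```

View pics/w4.png

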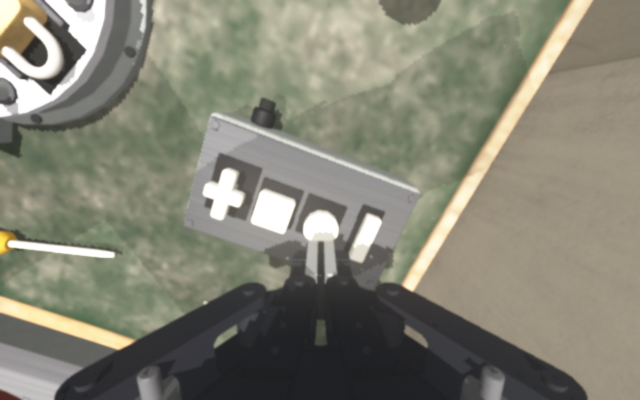

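View pics/s4.png

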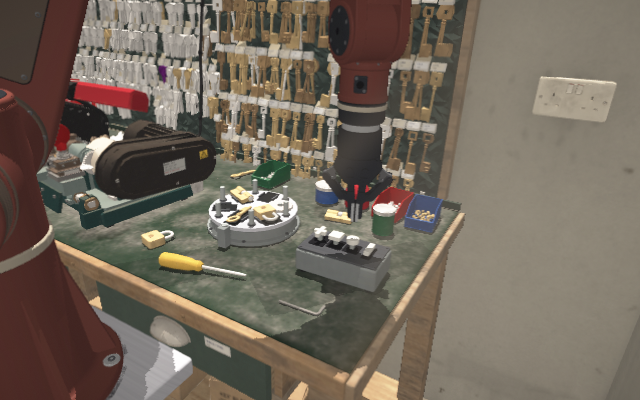

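The fingertip is centred over the round cap at (321,226), so I'll press.

```bash
python3 -m creep '[[0,0,-15,0,0,0],[0,0,-28,0,0,0],[0,0,-35,0,0,0],[0,0,-38,0,0,0],[0,0,-41,0,0,0],[0,0,-44,0,0,0],[0,0,-47,0,0,0],[0,0,-49,0,0,0],[0,0,-49,0,0,0],[0,0,-49,0,0,0]]'
```

```text
t: 7.07
tcp_pos: [472.2, -258.0, 67.1]
ee_rot: [[0.002, 0.914, 0.405], [-0.0, 0.405, -0.914], [-1.0, 0.002, 0.001]]
force: [0.4, 0.4, 2.0]
finger_gap: 0.1
```

```bash
python3 -m creep '[[0,0,-1,0,0,0],[0,0,-2,0,0,0],[0,0,-2,0,0,0],[0,0,-2,0,0,0]]'
```

```text
t: 7.4
tcp_pos: [472.3, -258.2, 65.5]
ee_rot: [[0.003, 0.914, 0.405], [-0.0, 0.405, -0.914], [-1.0, 0.002, 0.002]]
force: [-1.5, 2.2, 6.5]
finger_gap: -0.3
```

```bash
python3 -m creep '[[0,0,-0.7,0,0,0],[0,0,-1.2,0,0,0],[0,0,-1.2,0,0,0]]'
```

```text
t: 7.65
tcp_pos: [472.4, -258.2, 65.3]
ee_rot: [[0.003, 0.914, 0.405], [-0.001, 0.405, -0.914], [-1.0, 0.003, 0.002]]
force: [-4.1, 3.1, 14.7]
finger_gap: 0.0
```

At the stop: force is 14.7 N and the tool stopped moving at 65.3. I'll lift straight up, move away and look.

```bash
python3 -m creep '[[0,0,5,0,0,0],[0,0,20,0,0,0],[0,0,45,0,0,0],[0,0,70,0,0,0],[-20,0,95,0,0,0],[-50,-10,115,0,0,0],[-70,-20,120,0,0,0],[-80,-20,120,0,0,0],[-80,-20,120,0,0,0],[-80,-20,120,0,0,0]]'
python3 - <<'E'
from h import *
from bench import nets
for c in ['wrist','scene','top']:
    im=eyes.snapshot(c)[:,:,::-1];cv2.imwrite(f'pics/{c}5.png',im)
    if c=='scene': cv2.imwrite('pics/s5c.png',cv2.resize(im[160:300,190:400],None,fx=3.8,fy=3.8,interpolation=cv2.INTER_CUBIC))
    if c=='top': cv2.imwrite('pics/t5c.png',cv2.resize(im[180:300,190:310],None,fx=5,fy=5,interpolation=cv2.INTER_CUBIC))
for c in ['wrist','scene','top']:
  for n in ['cap_round','cap_bar','cap_square','cap_cross','mortice_mid','rouge_tin','lock_cylinder']:
    print(c,n,[(np.round(q['location'],1).tolist(),round(q['conf'],2)) for q in nets.place_of(n,c)[:1]])
E
```

```text
t: 8.48
tcp_pos: [392.3, -278.1, 185.0]
ee_rot: [[0.003, 0.915, 0.404], [-0.0, 0.404, -0.915], [-1.0, 0.003, 0.002]]
force: [0.2, -0.3, 0.2]
finger_gap: 0.1
wrist cap_round [([469.4, -259.6, 67.5], 0.59)]
wrist cap_bar [([474.8, -289.5, 81.5], 0.65)]
wrist cap_square [([473.0, -229.1, 77.6], 0.71)]
wrist cap_cross [([465.7, -193.3, 76.5], 0.67)]
wrist mortice_mid []
wrist rouge_tin []
wrist lock_cylinder []
scene cap_round [([667.2, -129.9, 0.9], 0.52)]
scene cap_bar [([474.1, -292.0, 77.1], 0.48)]
scene cap_square [([469.1, -227.1, 75.3], 0.69)]
scene cap_cross [([530.3, 24.9, 0.0], 0.68)]
scene mortice_mid [([481.2, 21.6, 46.7], 0.55)]
scene rouge_tin [([667.2, -244.7, 1.2], 0.85)]
scene lock_cylinder [([665.4, -125.4, 1.0], 0.83)]
top cap_round [([474.9, -256.0, 73.5], 0.54)]
top cap_bar [([476.9, -290.0, 78.7], 0.64)]
top cap_square [([471.3, -225.1, 77.0], 0.48)]
top cap_cross [([464.5, -189.4, 75.4], 0.47)]
top mortice_mid [([479.8, 22.3, 49.0], 0.74)]
top rouge_tin [([668.7, -242.4, 0.8], 0.61)]
top lock_cylinder [([668.8, -129.4, 3.5], 0.88)]
```

View pics/wrist5.png

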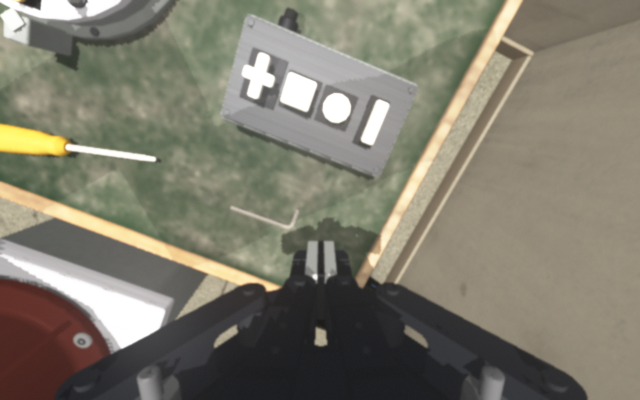

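View pics/s5c.png

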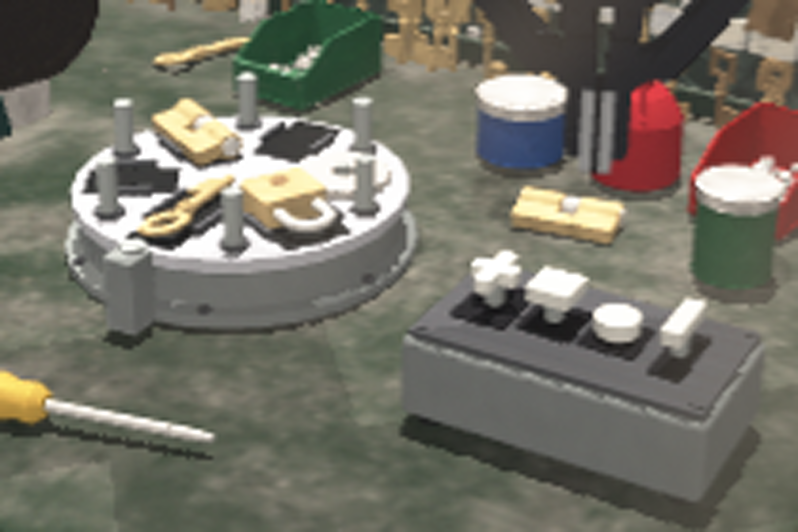

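View pics/t5c.png

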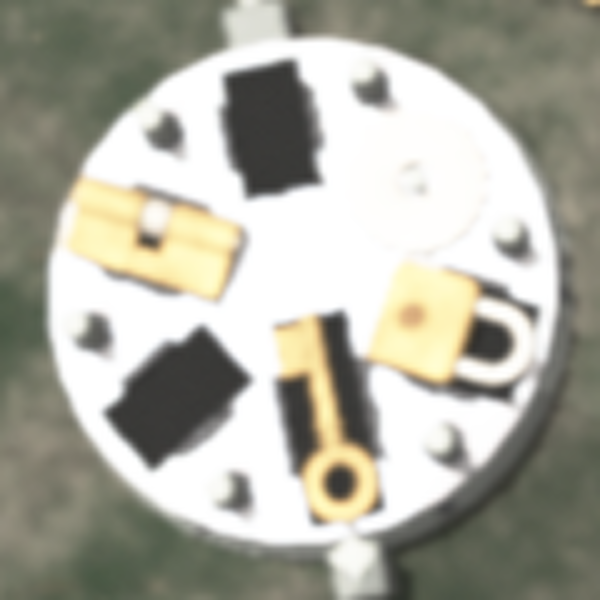

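The pictures show all of it done. The mortice key sits at the pointer (crop 340,480) with the pegs in the same pixels as at the start, so the table is in its detent. The round cap is down (618,322) and the bar is up (683,325), along with the square and cross. The tin and cylinder have not moved.

```bash
python3 -c "
from bench import hand_in;print(hand_in())"
```

```text
the job is handed in; nothing more can be done
None
```

The gauging corner is set up as asked, and I handed it in at about 9.5 s of the 38 s allowed.

- **Turntable:** I pushed one drive peg with the shut fingers along its arc until the disc snapped on by itself. The mortice key is now at the pointer. The drive pegs are back in the same picture positions as at the start, which fits exactly one 60° step.
- **Selector box:** I then pressed the round key to its bottom stop, at about 15 N. The last pictures show it latched down, the bar key popped up, and the square and cross keys still up.
- **Bystanders:** The green tin and the loose lock cylinder show no movement beyond the measuring error of a few millimetres.
- **Arm:** It was lifted clear, with wrist force back near zero.

In the last check, the scene-camera network mislocated the round and cross caps, at moderate confidence (0.5–0.7). The scene picture itself and the top and wrist camera readings all agree on the result above.

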